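Take the push-and-turn safety cap off a can

ROBOT

A 6-joint arm with a two-finger parallel gripper is mounted at the origin on a cart in front of the work surface, level with it; the furniture and walls round the work are solid. World frame = base frame: x ahead of the robot, y to its left, z up, the work surface at z = 0. Lengths are in m, angles in rad, forces in N, time in s.
With the tool pointing down it reaches from about 0.25 to 0.725 m from the base axis. Payload 9.7 kg.
Tool frame: the origin (TCP) lies midway between the tips of the shut fingers; the grasp point (between the pads) lies 19 mm behind it; z points along the fingers, y is the line along which they close (so a half turn about z gives the same grasp; the last joint's range is limited). The gripper opens to 85 mm and grips with 20 to 120 N. Pads are 22 mm wide; open, the fingers measure 114 mm over their backs; the gripper's body (76 mm by 85 mm) begins 54 mm behind the grasp point. The pads swing forward as they close: fully open they stand 13 mm farther back than shut.
Start: joints at [-1.208, 0.087, 0.176, 1.66, 0, 1.571], TCP at [0.195, -0.514, 0.198] pointing down, gripper open.
Joint ranges: [-3.13, 3.13], [-0.85, 1.81], [-1.15, 1.24], [-2.2, 2.28], [-1.44, 1.52], [-3.14, 3.14]. Speed limits (rad/s): [2.22, 2.22, 2.57, 3.14, 3.14, 3.14].

INTERFACE

Orientations are given as a unit quaternion [x, y, z, w].
In Python, from rig import monitor, eyes, job gives the robot as it stands.
- The arm moves only by the tool play_rows, never from a script. Its argument "rows" is text: rows parted by semicolons, each of 4 numbers parted by spaces: the shift along the world's x, y, z in cm, then the turn about the world's z in rad. In form: dx dy dz roll; .... A call has 1 to 5 rows; each row is the pose to reach, as a shift and turn from the pose commanded when the call began; what a row does not reach only later rows make up. A row lasts 1/10 s, in which the tool goes at most 50 mm and 8.59 degrees, less where a joint would pass 70% of its speed; a pose out of reach is approached as far as the arm can. A call with a gripper value outside its range is refused whole. "grip" is the opening, from -1 (shut) to 1 (fully open), set as the call begins (left out, the last holds). The fingers move at their own pace and stop on an object; "squeeze" is the grip in N (left out, the last holds). Time passes only in rows, so rows that repeat a pose let the fingers close. It gives the time, the measured TCP pose, the force, the opening and the grip force at its end, in the units of the state.
- monitor.observe(): the state, without advancing time (a new reading comes with each control period).
- eyes.get_image(name): name is "scene" or "top"; returns a dict with "img" (420x560x3 uint8, red, green, blue), "fov_y" (degrees; the focal length in pixels is half the picture's height over the tangent of half this angle, whatever the lens; pixels are square), "cx", "cy" (the principal point, pixels), "rvec" (rotation vector, rad) and "tvec" (3), from world to camera coordinates, as OpenCV has them. Camera axes: x right, y down, z forward; pixel columns grow to the right and rows downward; lengths in m; the calibration is good to about 2 mm. A picture is of the moment at which its call begins. There is no depth.
- job.hand_in(): hands the job in; it is judged then, once.
The state is a dict: "time_s": time; "qpos": joint angles; "qd": joint speeds; "joint_torque": joint torques, N m; "eef_pos": TCP position; "tcp_rot": TCP orientation; "ft_force": force on the tool from outside, world axes, zero at the start; "torque": the same for the moment, N m; "opening": finger opening in m; "gripper_force": force on a finger pad.
Only numpy, scipy, OpenCV 4.12 (cv2) and the standard library are available. Lean on these libraries where they do the work, as an engineer would, in place of code of your own. Each camera call takes 0.05 s, during which the arm holds its last target. There are 200 camera calls.

TASK

Open the green can: push its red safety cap down firmly against the spring, turn it anticlockwise while keeping it pressed until it comes up against its stop, then lift it straight off; work by feel, so that the can itself is not wrenched round on its foot. Set the cap down, without dropping it, flat in the middle of the steel parts dish with its grip bar upward and let go of it. Do not knock over the small red bottle.

Things in the scene. Friction and masses are not known exactly. Their poses are not given: they have to be found in the camera images.
- cap_grip (a point): Centre of the grip bar on the red safety cap (loose, about 0.25 kg). Bar 60 mm long (this point's x), 16 mm wide (y), from 19 mm below this point, where it stands on the cap's flat round top, to 19 mm above. Cap 64 mm across (67 over its ribs); z up its axis. White arrows on top show the turn: anticlockwise from above. Two lugs inside the skirt, below the bar's ends, catch behind teeth under the can's flange.
- cap_top (a point): Centre of the cap's flat top, 19 mm below cap_grip. The cap's inner spring pushes it up with 8 N at rest, 12 N when it is 5 mm down (the lugs just clear the teeth) and 16 N when 10 mm down, a hard bottom. Unless it is kept more than 6 mm down for almost the whole turn it jams on the teeth; it cannot be pulled off.
- cap_rim (a point): Centre of the cap's lower rim, 59 mm below cap_grip. The turn from start to end stop is anywhere from 40 to 85 degrees and cannot be seen or read: turn until it comes hard against the stop (turning alone takes under 0.5 N m); there (or up to 5 degrees short of it) the lugs can rise. The spring lifts it 2 mm when pressing ends; risen 11 mm it is clear of the flange, 22 mm of the neck.
- dish_floor (a point): Centre of the inner floor of a loose round steel parts dish, 111 mm across the rim and 24 mm high, 0.3 kg, standing on the table. Its flat floor is about 80 mm across and 2 mm above the table; the walls flare outward. z is up.
- bottle_center (a point): Centre (half-way up) of a small red bottle, 24 x 36 x 92 mm, standing loose on the table as a bystander; z is up.
- cap_mouth (a point): Point on the cap's axis 6 mm above its rim. At the start it is at the underside of the can's flange, 112 mm above the table. The green can stands below, upright, its foot held fast, on the cap's axis: body 98 mm across, 92 mm high to the shoulder, on a round foot 112 mm across; neck 31 mm across, flange 49 mm, neck top 128 mm above the table. Nothing on its outside shows where its slots lie.
- can (a joint): How far the green can has turned on its round foot (rad; 0 at the start, anticlockwise positive). A magnet holds it there up to a moment of about 2 N m; wrenched harder, with the cap jammed or against its stop, the can turns with the cap.
There are look-alikes about, which are no part of the job. What is shaped like the part that bears cap_grip but purple is not meant.

How it is judged:
On the way, in this order (a step that is already met when the one before it is completed fails the run):
1. the cap is lifted clear of the can's neck (height (world z) of cap_grip above 0.187 m), for 0.1 s.
2. the cap is lowered, still held, to the floor of the dish (horizontal distance between cap_grip and dish_floor below 0.022 m and z of cap_grip in the frame of dish_floor below 0.073 m and contact force between the fingers and cap above 0.5 N), for 0.04 s.
At the end, for the whole second after the job is handed in: The cap rests flat (within 7 degrees, bar upward) on the floor of the dish (grip point less than 65 mm above the floor), within 22 mm of its centre; the dish stands level on the table; the cap is still. It was lowered while held to within 14 mm of the floor (horizontal distance between cap_grip and dish_floor below 0.022 m and z of cap_grip in the frame of dish_floor below 0.065 m and angle between cap_grip's own z axis and vertical below 0.12 rad and angle between dish_floor's own z axis and vertical below 0.1 rad and height (world z) of dish_floor below 0.008 m and linear speed of cap below 0.02 m/s); the robot touches nothing.
It fails at once if the small red bottle is knocked over (angle between bottle_center's own z axis and vertical above 0.5 rad).
It fails at once if the can is wrenched round on its foot by more than 0.15 rad (value of joint can above 0.15 rad or value of joint can below -0.15 rad).
It also fails if it takes over 64 s, if anything falls off the work surface, if the arm or the gripper's body presses on something with over 40 N, if the wrist force passes 120 N, or if a joint passes its speed limit or range.

## Working session

There is one attempt and no reset: what is moved stays moved. The work goes in short steps, Python scripts to look and compute and a tool call to move; the robot and the scene stay as the last step left them, time stands still between calls to the robot, and variables do not carry over. Pictures are saved under pics/ and viewed, at most 10 in all, crops included, and the job is handed in when it is done.

Besides the shell and the picture viewer there is one more tool, called after "Request:" by a JSON object that holds its "api" and its "payload". play_rows: Moves the arm, as the interface text tells. Its arguments: {"type":"object","properties":{"rows":{"type":"string"},"grip":{"type":"number"},"squeeze":{"type":"number"}},"required":["rows"]}

```bash
mkdir -p pics; cat > h.py <<'E'
import numpy as np,cv2
from rig import monitor,eyes,job
def snap(n,f):
    d=eyes.get_image(n); cv2.imwrite('pics/'+f,d['img'][:,:,::-1]); return d
def K(d):
    f=210/np.tan(np.radians(d['fov_y'])/2); return np.array([[f,0,d['cx']],[0,f,d['cy']],[0,0,1.]])
def proj(d,P):
    return cv2.projectPoints(np.array(P,float).reshape(-1,1,3),np.array(d['rvec'],float),np.array(d['tvec'],float),K(d),None)[0].reshape(-1,2)
def onz(d,u,v,z):
    R=cv2.Rodrigues(np.array(d['rvec'],float))[0]; t=np.array(d['tvec'],float)
    c=-R.T@t; r=R.T@np.linalg.inv(K(d))@[u,v,1]; return c+r*(z-c[2])/r[2]
E
python3 - <<'E'
from h import *
for n in('scene','top'):
    d=snap(n,n+'1.png'); print(n,d['fov_y'],d['cx'],d['cy'],d['rvec'],d['tvec'],onz(d,280,210,0),[k for k in d])
print(monitor.observe())
a=cv2.imread('pics/scene1.png');b=cv2.imread('pics/top1.png')
E
```

```text
scene 49.6303047176228 279.8474578985321 203.56842211508405 [ 0.7313692  -2.27161256  1.42633991] [0.41907114 0.27433722 0.51714502] [ 0.71353183 -0.25640694  0.        ] ['img', 'fov_y', 'cx', 'cy', 'rvec', 'tvec']
top 46.53184792141036 280.6049997272268 206.99388967393898 [ 2.2081775  -2.15498906  0.06267686] [-0.08434533  0.57938872  0.94824378] [ 0.57647185 -0.06890528  0.        ] ['img', 'fov_y', 'cx', 'cy', 'rvec', 'tvec']
{'time_s': 0.1, 'qpos': array([-1.20798734e+00,  8.73931572e-02,  1.75274422e-01,  1.65979636e+00,
       -2.84704456e-07,  1.57081792e+00]), 'qd': array([ 0.00018625,  0.00025279,  0.00326131,  0.00045532,  0.00056965,
       -0.00029233]), 'joint_torque': array([-6.17925593e-05, -5.21560836e+01,  4.65653408e+01,  1.60526246e-02,
        3.90974719e-05, -1.44695366e-05]), 'eef_pos': array([ 0.19511752, -0.51399059,  0.19749186]), 'tcp_rot': array([ 9.83593071e-01,  1.80400549e-01, -1.01064745e-04, -5.50176539e-04]), 'ft_force': array([-0.65270807, -0.17137751, -0.01573397]), 'torque': array([-0.04533907,  0.05378348, -0.02870039]), 'gripper_force': 0.0, 'opening': 0.0856551503168688}
```

View pics/scene1.png

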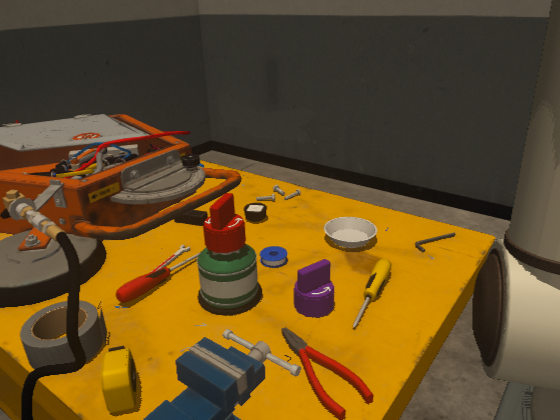

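View pics/top1.png

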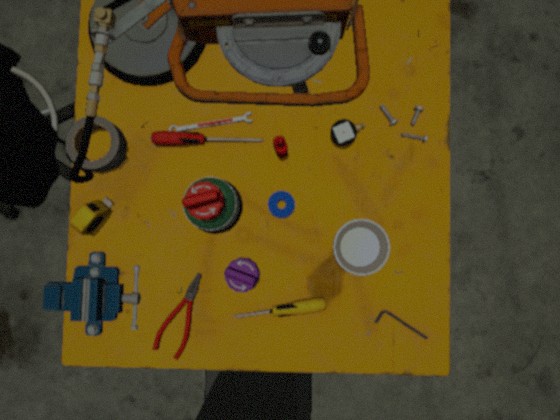

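The scene picture shows the red cap on the green can at about (225,225), its bar at (222,208). The purple look-alike is at (314,290) and the dish at (350,234). The top picture shows the cap at (204,201), the purple cap at (242,274), the dish at (361,247) and the bottle at (281,147).

Could be mistaken for the target, by top pixel: red cap (204,201), purple cap (242,274), red bottle (281,147), red screwdriver handle (178,139). I choose the red cap with the bar on the green can, and will check it in a crop.

```bash
python3 - <<'E'
from h import *
d=eyes.get_image('top'); im=d['img'][:,:,::-1]
s=eyes.get_image('scene'); sm=s['img'][:,:,::-1]
c=cv2.resize(im[160:250,160:260],None,fx=4,fy=4,interpolation=cv2.INTER_CUBIC)
e=cv2.resize(sm[180:320,180:280],None,fx=4,fy=4,interpolation=cv2.INTER_CUBIC)
e=e[:360]; cv2.imwrite('pics/crop.png',np.hstack([c,e]))
for u,v,z in[(204,201,.152),(281,147,.092),(242,274,.05),(212,205,0)]: print(u,v,onz(d,u,v,z))
# dish: rim ellipse
h=cv2.cvtColor(np.ascontiguousarray(im),cv2.COLOR_BGR2HSV)
m=((h[...,1]<90)&(h[...,2]>60)).astype(np.uint8); m[:200]=0;m[:,:320]=0;m[300:]=0;m[:,400:]=0
n,l,st,ce=cv2.connectedComponentsWithStats(m); i=1+st[1:,4].argmax(); print(st[i],ce[i])
u,v=st[i,0]+(st[i,2]-1)/2,st[i,1]+(st[i,3]-1)/2; print('dish',onz(d,u,v,.024))
# can body/ red cap
r=((h[...,0]<8)|(h[...,0]>172))&(h[...,1]>120)&(h[...,2]>60); r[:170]=0;r[230:]=0;r[:,:165]=0;r[:,250:]=0
ys,xs=np.nonzero(r);print('red',xs.min(),xs.max(),ys.min(),ys.max(),xs.mean(),ys.mean())
E
```

```text
204 201 [0.5793905  0.05972482 0.152     ]
281 147 [ 0.68740554 -0.06900828  0.092     ]
242 274 [ 4.49737180e-01 -3.01959741e-04  5.00000000e-02]
212 205 [0.58329009 0.06894778 0.        ]
[ 333  219   57   57 2570] [360.99338521 246.8233463 ]
dish [ 0.50627414 -0.22951412  0.024     ]
red 183 222 182 219 203.1894852135816 200.1248630887185
```

View pics/crop.png

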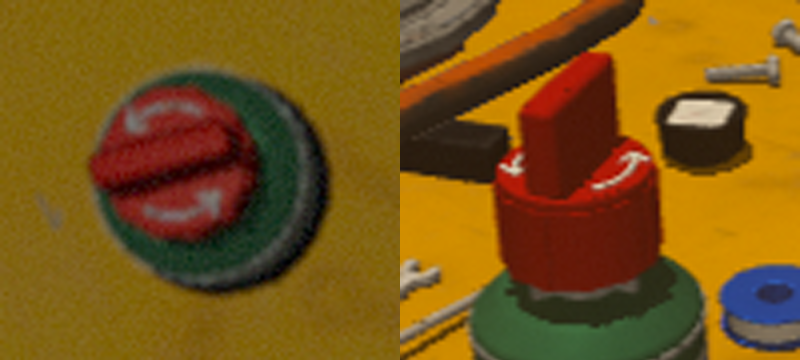

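The crop confirms a red cap with a tall bar and white arrows on the green can's neck. The bar runs from (183,202) to (220,195) in top-view pixels.

```bash
python3 - <<'E'
from h import *
from scipy.optimize import minimize
d=eyes.get_image('top'); s=eyes.get_image('scene')
def msk(im):
    h=cv2.cvtColor(im,cv2.COLOR_RGB2HSV); return (((h[...,0]<6)|(h[...,0]>174))&(h[...,1]>130)&(h[...,2]>50)).astype(np.uint8)
M=[]
for D,b in((d,(165,170,250,240)),(s,(190,185,255,260))):
    m=msk(D['img']); k=np.zeros_like(m); k[b[1]:b[3],b[0]:b[2]]=m[b[1]:b[3],b[0]:b[2]]; M.append((D,k))
def sil(D,p):
    x,y,a=p; out=np.zeros((1680,2240),np.uint8); t=np.linspace(0,2*np.pi,60)
    cyl=[[x+.0325*np.cos(q),y+.0325*np.sin(q),z] for q in t for z in(.106,.146)]
    c,n=np.cos(a),np.sin(a)
    bar=[[x+i*c*.03-j*n*.008,y+i*n*.03+j*c*.008,z] for i in(-1,1) for j in(-1,1) for z in(.146,.184)]
    for P in(cyl,bar): cv2.fillConvexPoly(out,cv2.convexHull(((proj(D,P)+.5)*4).astype(np.int32)),1)
    return cv2.resize(out.astype(np.float32),(560,420),interpolation=cv2.INTER_AREA)
for w in([0],[1],[0,1]):
    f=lambda p:sum(np.abs(sil(M[i][0],p)-M[i][1]).sum() for i in w)
    r=minimize(f,[.578,.06,1.78],method='Nelder-Mead',options=dict(initial_simplex=[[.578,.06,1.78],[.585,.06,1.7],[.575,.066,1.8],[.58,.055,1.9]]))
    print(w,r.x,np.degrees(r.x[2]),r.fun)
x,y,a=r.x
o=monitor.observe(); p=o['eef_pos']; q=o['tcp_rot']
print(p,'tool y ang',2*np.degrees(np.arctan2(q[1],q[0]))-90,'delta cm',(x-p[0])*100,(y-p[1])*100)
E
```

```text
[0] [0.58166385 0.0624717  1.70041956] 97.4268640379845 375.75
[1] [0.58716484 0.06227141 2.13941459] 122.57942690885399 981.125
[0, 1] [0.58284725 0.06344195 2.07362705] 118.81007851354416 1389.375
[ 0.19518123 -0.51414938  0.19785374] tool y ang -69.21260319198369 delta cm 38.766601971431015 57.75913325709513
```

```bash
cat >> h.py <<'E'
def wire(x,y,a,g=.165):
    t=np.linspace(0,2*np.pi,200); L=[[x+.032*np.cos(q),y+.032*np.sin(q),g+z] for q in t for z in(-.059,-.019)]
    c,n=np.cos(a),np.sin(a); u=np.linspace(-1,1,60)
    for z in(-.019,.019):
        L+=[[x+i*c*.03-j*n*.008,y+i*n*.03+j*c*.008,g+z] for i in u for j in(-1,1)]+[[x+i*c*.03-j*n*.008,y+i*n*.03+j*c*.008,g+z] for i in(-1,1) for j in u]
    return L
def crop(d,P,b,s=4):
    im=np.ascontiguousarray(cv2.resize(d['img'][b[1]:b[3],b[0]:b[2],::-1],None,fx=s,fy=s,interpolation=cv2.INTER_CUBIC))
    for p in proj(d,P):
        q=((p+.5-[b[0],b[1]])*s).astype(int); cv2.circle(im,tuple(int(k) for k in q),0,(255,255,0),-1)
    return im
E
python3 - <<'E'
from h import *
d=eyes.get_image('top'); s=eyes.get_image('scene')
W=wire(.581,.061,np.radians(101))
cv2.imwrite('pics/ov.png',np.hstack([crop(d,W,(160,160,260,260)),crop(s,W,(180,170,280,270))]))
E
```

```text
(no output)
```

View pics/ov.png

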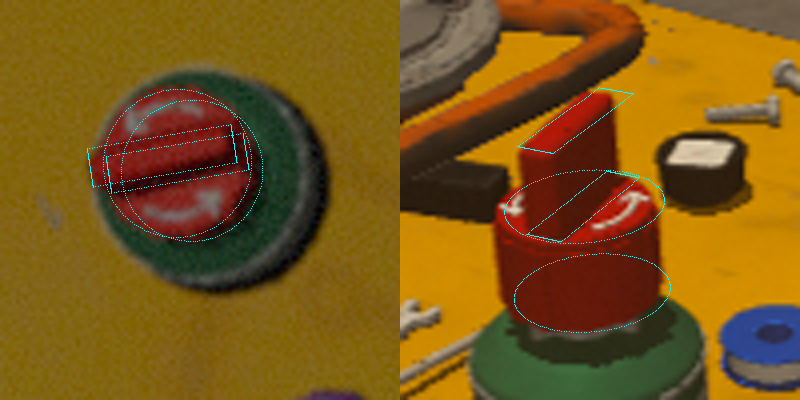

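```bash
cat >> h.py <<'E'
from scipy.optimize import minimize
def mask(D,b):
    im=cv2.GaussianBlur(D['img'],(0,0),.7).astype(float); m=((im[...,0]>2.2*im[...,1])&(im[...,0]>1.8*im[...,2])&(im[...,0]>35)).astype(np.uint8)
    k=np.zeros_like(m); k[b[1]:b[3],b[0]:b[2]]=m[b[1]:b[3],b[0]:b[2]]
    n,l,st,_=cv2.connectedComponentsWithStats(k); k=(l==1+st[1:,4].argmax()).astype(np.uint8)
    c,_=cv2.findContours(k,cv2.RETR_EXTERNAL,cv2.CHAIN_APPROX_NONE); return cv2.drawContours(k,c,-1,1,-1)
def sil(D,p,g,off=(0,0)):
    x,y,a=p; out=np.zeros((1680,2240),np.uint8); W=np.array(wire(x,y,a,g))
    for P in(W[:400],W[400:]): cv2.fillConvexPoly(out,cv2.convexHull(((proj(D,P)+off+.5)*4).astype(np.int32)),1)
    return cv2.resize(out.astype(np.float32),(560,420),interpolation=cv2.INTER_AREA)
def fit(Ds,bs,p0,g=.165):
    M=[mask(D,b) for D,b in zip(Ds,bs)]
    f=lambda v:sum(np.abs(sil(D,v[:3],g)-m).sum() for D,m in zip(Ds,M))
    S=np.array([p0]*4)+np.array([[0,0,0],[.006,0,.1],[0,.006,-.1],[-.004,-.004,.15]])
    return minimize(f,p0,method='Nelder-Mead',options=dict(initial_simplex=S)),M
E
python3 - <<'E'
from h import *
d=eyes.get_image('top'); s=eyes.get_image('scene'); B=[(165,165,250,245),(190,180,260,262)]
for Ds,bs in(([d],B[:1]),([s],B[1:]),([d,s],B)):
    r,M=fit(Ds,bs,[.581,.061,1.8]); print(r.x,np.degrees(r.x[2]),r.fun,[m.sum() for m in M])
E
```

```text
[0.58159046 0.06210555 1.82836088] 104.75736185207687 172.9375 [np.uint64(1075)]
[0.5842851  0.06349237 1.99061246] 114.05369282544852 119.1875 [np.uint64(1773)]
[0.58283074 0.06436402 1.97659819] 113.25073422497978 344.5 [np.uint64(1075), np.uint64(1773)]
```

Request:
{"api": "play_rows", "payload": {"rows": "0 0 3 0; 2 2.8 6 0.1; 4.6 6.6 6 0.2; 7.2 10.4 6 0.3; 9.8 14.3 6 0.4", "grip": 1, "squeeze": 50}}

```text
time_s: 1.0
eef_pos: [0.2938, -0.3699, 0.2583]
tcp_rot: [0.928, 0.374, 0.0, 0.0]
ft_force: [1.5, -0.3, -0.4]
opening: 0.0854
gripper_force: 0.0
```

Request:
{"api": "play_rows", "payload": {"rows": "2.6 3.9 0 0.1; 5.2 7.8 0 0.2; 7.8 11.7 0 0.3; 10.4 15.6 0 0.4; 13 19.5 0 0.5"}}

```text
time_s: 1.5
eef_pos: [0.4239, -0.1744, 0.2584]
tcp_rot: [0.806, 0.592, 0.0, 0.0]
ft_force: [0.6, -2.1, -0.2]
opening: 0.0854
gripper_force: 0.0
```

Request:
{"api": "play_rows", "payload": {"rows": "2.6 3.9 0 0.12; 5.2 7.8 0 0.24; 7.8 11.7 0 0.36; 10.4 15.6 0 0.48; 13 19.5 0 0.587"}}

```text
time_s: 2.0
eef_pos: [0.554, 0.0207, 0.2582]
tcp_rot: [0.6, 0.8, 0.0, 0.0]
ft_force: [0.2, -0.7, 0.3]
opening: 0.0856
gripper_force: 0.0
```

Request:
{"api": "play_rows", "payload": {"rows": "1.5 2.2 0 0; 2.9 4.3 0 0; 2.9 4.3 0 0"}}

```text
time_s: 2.3
eef_pos: [0.5832, 0.0642, 0.2568]
tcp_rot: [0.601, 0.799, -0.0, -0.001]
ft_force: [1.2, -1.1, 0.4]
opening: 0.0852
gripper_force: 0.0
```

```bash
python3 - <<'E'
from h import *
o=monitor.observe(); print(o['time_s'],o['eef_pos'],o['qpos'],2*np.degrees(np.arctan2(o['tcp_rot'][1],o['tcp_rot'][0]))-90,o['ft_force'],o['torque'])
E
```

```text
2.3 [0.58319329 0.06417399 0.25681062] [1.09385139e-01 2.13479585e-01 4.34079898e-01 1.79273277e+00
 3.92548165e-04 1.39843670e+00] 16.142770890838406 [ 1.16923767 -1.146219    0.39428947] [-0.05949975 -0.01639961  0.00623936]
```

Request:
{"api": "play_rows", "payload": {"rows": "0 -0.15 -4 0; 0 -0.15 -7 0; 0 -0.15 -9.5 0; 0 -0.15 -10.5 0; 0 -0.15 -10.5 0"}}

```text
time_s: 2.8
eef_pos: [0.5813, 0.0597, 0.1523]
tcp_rot: [0.602, 0.798, -0.001, -0.001]
ft_force: [0.3, -0.3, -0.2]
opening: 0.0853
gripper_force: 0.0
```

```bash
python3 - <<'E'
from h import *
d=eyes.get_image('scene');e=eyes.get_image('top')
cv2.imwrite('pics/pre.png',np.hstack([crop(d,[[0,0,0]],(160,120,290,270),3),crop(e,[[0,0,0]],(140,130,270,280),3)]))
E
```

```text
(no output)
```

View pics/pre.png

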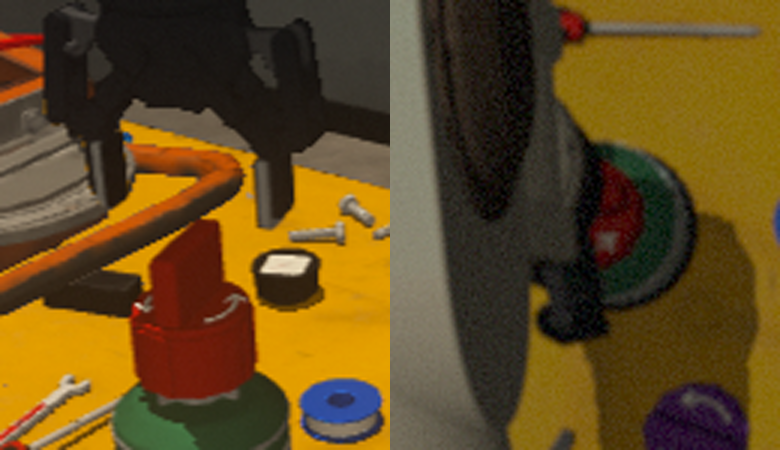

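The scene picture shows the open fingertips at about (193,190) and (250,195), which looks too high for the reported pose. I'll check this by projecting the fingertip points.

```bash
python3 - <<'E'
from h import *
o=monitor.observe(); p=o['eef_pos'];q=o['tcp_rot'];print(o['time_s'],p,q)
a=2*np.arctan2(q[1],q[0])-np.pi/2
for n in('scene','top'):
    d=eyes.get_image(n); R=cv2.Rodrigues(d['rvec'])[0]; print(n,'cam',-R.T@d['tvec'])
    for z in(0,.013,.1): print(z,[proj(d,[p+[s*.0425*np.cos(a),s*.0425*np.sin(a),z]])[0].round(0) for s in(-1,1)])
    if n=='scene': cv2.imwrite('pics/pre2.png',crop(d,wire(.5825,.0625,1.85),(140,90,300,270),3))
E
```

```text
2.9 [0.58247332 0.06001363 0.15456391] [6.02045180e-01 7.98461654e-01 5.12854271e-04 5.70671159e-04]
scene cam [0.1157592  0.52395575 0.47999029]
0 [array([249., 219.]), array([202., 212.])]
0.013 [array([249., 212.]), array([201., 205.])]
0.1 [array([245., 159.]), array([195., 154.])]
top cam [ 0.51569255 -0.08117924  0.98460287]
0 [array([210., 223.]), array([198., 175.])]
0.013 [array([208., 223.]), array([196., 174.])]
0.1 [array([199., 221.]), array([186., 166.])]
```

View pics/pre2.png

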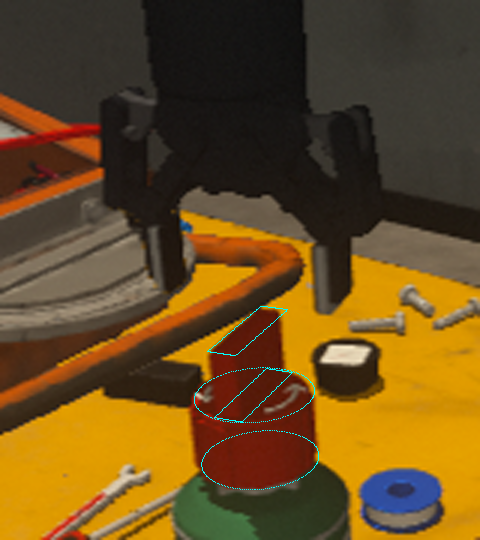

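The fingertips appear about 25 mm higher than the pose reading says. I'll half close the fingers and feel down for the cap top.

Request:
{"api": "play_rows", "payload": {"rows": "0 0 0 0; 0 0 0 0; 0 0 0 0; 0 0 0 0", "grip": -0.15, "squeeze": 40}}

```text
time_s: 3.4
eef_pos: [0.5822, 0.0603, 0.1532]
tcp_rot: [0.602, 0.799, 0.0, 0.0]
ft_force: [-0.8, -1.1, -0.5]
opening: 0.0363
gripper_force: 0.0
```

```bash
python3 - <<'E'
from h import *
d=eyes.get_image('scene');o=monitor.observe();print(o['eef_pos'],o['opening'])
W=wire(.5825,.0625,1.85)
cv2.imwrite('pics/pre3.png',crop(d,[[0,0,0]],(140,100,300,280),3))
E
```

```text
[0.58220703 0.06033827 0.15310657] 0.03667414248299298
```

View pics/pre3.png

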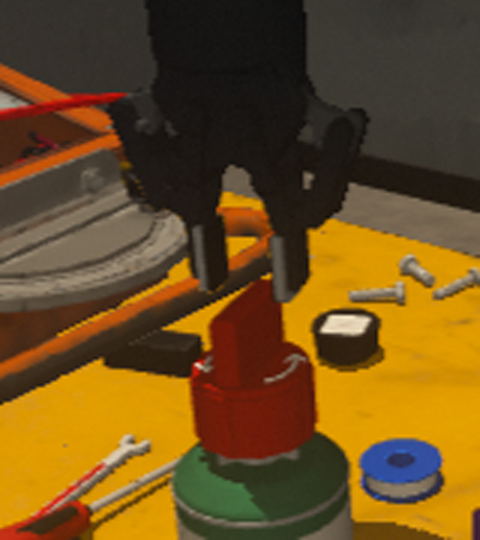

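The fingertips are at (208,197) and (235,201), just above the bar top at (222,194). I'll descend by feel.

Request:
{"api": "play_rows", "payload": {"rows": "0 0.15 -0.5 0; 0 0.15 -1 0; 0 0.15 -1 0"}}

```text
time_s: 3.75
eef_pos: [0.5817, 0.0618, 0.1419]
tcp_rot: [0.602, 0.799, -0.001, -0.001]
ft_force: [0.3, 0.5, -0.5]
opening: 0.0363
gripper_force: 0.0
```

```bash
python3 - <<'E'
from h import *
o=monitor.observe();print(o['eef_pos'],o['ft_force'],o['torque'])
d=eyes.get_image('scene');e=eyes.get_image('top')
cv2.imwrite('pics/pre4.png',np.hstack([crop(d,[[0,0,0]],(170,130,270,270),4),crop(e,[[0,0,0]],(160,140,260,280),4)]))
E
```

```text
[0.5817165  0.0618271  0.14185841] [ 0.34012538  0.50082397 -0.46858635] [ 0.00576562 -0.00415838 -0.03772205]
```

View pics/pre4.png

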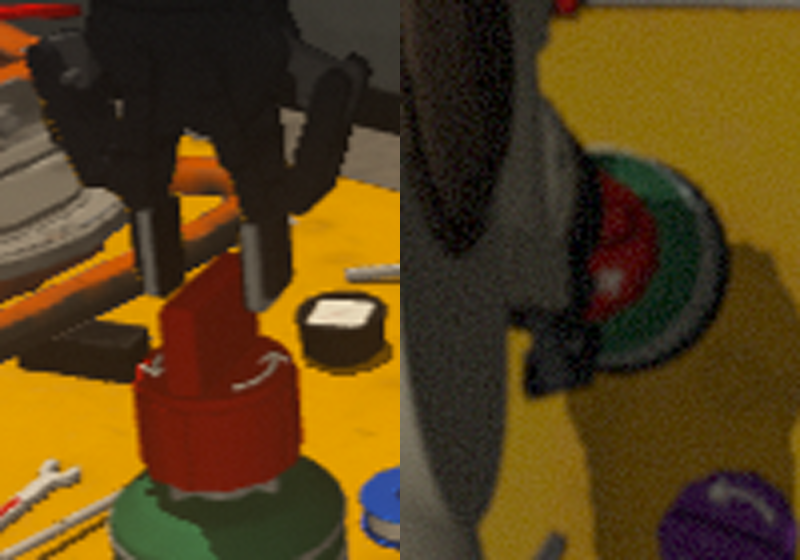

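The fingers now straddle the bar with their tips near (208,203) and (234,207). I'll keep feeling down.

Request:
{"api": "play_rows", "payload": {"rows": "0 0 -0.5 0; 0 0 -1 0; 0 0 -1 0"}}

```text
time_s: 4.15
eef_pos: [0.5818, 0.0617, 0.1321]
tcp_rot: [0.602, 0.799, -0.0, -0.0]
ft_force: [-0.3, 0.5, 0.1]
opening: 0.0363
gripper_force: 0.0
```

Request:
{"api": "play_rows", "payload": {"rows": "0 0 -0.3 0; 0 0 -0.5 0; 0 0 -0.5 0"}}

```text
time_s: 4.45
eef_pos: [0.5821, 0.0618, 0.1277]
tcp_rot: [0.602, 0.799, -0.0, -0.0]
ft_force: [0.2, -0.4, 0.1]
opening: 0.0363
gripper_force: 0.0
```

Request:
{"api": "play_rows", "payload": {"rows": "0 0 -0.2 0; 0 0 -0.4 0; 0 0 -0.4 0"}}

```text
time_s: 4.75
eef_pos: [0.5821, 0.0618, 0.1238]
tcp_rot: [0.602, 0.799, -0.0, -0.0]
ft_force: [0.3, 0.3, 0.4]
opening: 0.0361
gripper_force: 0.0
```

Request:
{"api": "play_rows", "payload": {"rows": "0 0 -0.2 0; 0 0 -0.3 0; 0 0 -0.3 0"}}

```text
time_s: 5.05
eef_pos: [0.5821, 0.0618, 0.1209]
tcp_rot: [0.602, 0.799, -0.0, -0.0]
ft_force: [0.2, 0.3, 0.1]
opening: 0.0359
gripper_force: 0.0
```

Request:
{"api": "play_rows", "payload": {"rows": "0 0 -0.2 0; 0 0 -0.3 0; 0 0 -0.3 0"}}

```text
time_s: 5.35
eef_pos: [0.5821, 0.0618, 0.1178]
tcp_rot: [0.602, 0.799, -0.0, -0.0]
ft_force: [-1.1, 0.1, -0.6]
opening: 0.0363
gripper_force: 0.0
```

Request:
{"api": "play_rows", "payload": {"rows": "0 0 -0.2 0; 0 0 -0.3 0; 0 0 -0.3 0"}}

```text
time_s: 5.65
eef_pos: [0.5821, 0.0618, 0.1149]
tcp_rot: [0.602, 0.799, -0.0, -0.0]
ft_force: [-0.2, 0.3, -0.6]
opening: 0.0359
gripper_force: 0.0
```

Request:
{"api": "play_rows", "payload": {"rows": "0 0 -0.2 0; 0 0 -0.3 0; 0 0 -0.3 0"}}

```text
time_s: 5.95
eef_pos: [0.5822, 0.0618, 0.112]
tcp_rot: [0.602, 0.799, -0.0, -0.0]
ft_force: [-0.5, -0.4, -0.2]
opening: 0.0367
gripper_force: 0.0
```

```bash
python3 - <<'E'
from h import *
o=monitor.observe();print(o['eef_pos'],o['ft_force'],o['torque'],o['qpos'])
d=eyes.get_image('scene')
cv2.imwrite('pics/pre5.png',crop(d,wire(.5825,.0625,1.85),(170,130,280,270),4))
E
```

```text
[0.58215742 0.06179875 0.11199139] [-0.52530701 -0.35855275 -0.15198077] [ 0.00783251  0.01211395 -0.01657732] [1.05747261e-01 1.56319090e-01 8.59122427e-02 1.50045094e+00
 2.09164848e-05 1.39755698e+00]
```

View pics/pre5.png

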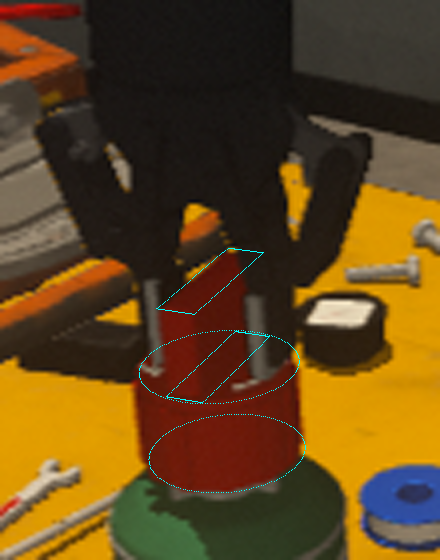

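The tips at (208,223) and (234,225) are now level with the cap top, so I'll feel the last few millimetres.

Request:
{"api": "play_rows", "payload": {"rows": "0 0 -0.1 0; 0 0 -0.2 0; 0 0 -0.2 0"}}

```text
time_s: 6.3
eef_pos: [0.5823, 0.0618, 0.1109]
tcp_rot: [0.602, 0.799, 0.0, 0.0]
ft_force: [-2.1, -1.1, 7.0]
opening: 0.0366
gripper_force: 3.5
```

Request:
{"api": "play_rows", "payload": {"rows": "0 0 -0.1 0; 0 0 -0.2 0; 0 0 -0.2 0"}}

```text
time_s: 6.6
eef_pos: [0.5823, 0.0618, 0.1092]
tcp_rot: [0.602, 0.799, 0.0, 0.0]
ft_force: [-2.5, 0.3, 8.1]
opening: 0.0361
gripper_force: 4.2
```

Contact. I'll back off 2 mm and close gently.

Request:
{"api": "play_rows", "payload": {"rows": "0 0 0.3 0; 0 0 0.3 0; 0 0 0.3 0; 0 0 0.3 0; 0 0 0.3 0", "grip": -1, "squeeze": 25}}

```text
time_s: 7.1
eef_pos: [0.5832, 0.0619, 0.1127]
tcp_rot: [0.602, 0.799, 0.001, 0.001]
ft_force: [0.1, 0.4, 9.1]
opening: 0.0158
gripper_force: 29.8
```

```bash
python3 - <<'E'
from h import *
o=monitor.observe();print(o['eef_pos'],o['ft_force'],o['torque'],o['opening'],o['gripper_force'])
E
```

```text
[0.58318147 0.06193906 0.11268562] [0.1131712  0.35276399 9.14090773] [ 0.07718541 -0.07981027  0.02916503] 0.015776552021324483 29.753015264868736
```

Request:
{"api": "play_rows", "payload": {"rows": "0 0 -0.2 0; 0 0 -0.4 0; 0 0 -0.6 0; 0 0 -0.6 0", "squeeze": 60}}

```text
time_s: 7.5
eef_pos: [0.5832, 0.0619, 0.1069]
tcp_rot: [0.602, 0.799, 0.001, 0.001]
ft_force: [-0.3, -0.1, 9.9]
opening: 0.0153
gripper_force: 62.1
```

Request:
{"api": "play_rows", "payload": {"rows": "0 0 -0.1 0; 0 0 -0.2 0; 0 0 -0.2 0"}}

```text
time_s: 7.8
eef_pos: [0.5833, 0.0619, 0.1053]
tcp_rot: [0.602, 0.799, 0.001, 0.001]
ft_force: [-0.3, -0.1, 12.2]
opening: 0.0153
gripper_force: 62.5
```

Request:
{"api": "play_rows", "payload": {"rows": "0 0 -0.2 0; 0 0 -0.4 0; 0 0 -0.4 0"}}

```text
time_s: 8.1
eef_pos: [0.5834, 0.0619, 0.1031]
tcp_rot: [0.602, 0.799, 0.002, 0.002]
ft_force: [-4.7, -0.5, 23.3]
opening: 0.0153
gripper_force: 64.4
```

Request:
{"api": "play_rows", "payload": {"rows": "0 0 -0.1 0; 0 0 -0.2 0; 0 0 -0.2 0"}}

```text
time_s: 8.4
eef_pos: [0.5835, 0.062, 0.1031]
tcp_rot: [0.602, 0.799, 0.003, 0.003]
ft_force: [-9.9, -1.3, 35.0]
opening: 0.0155
gripper_force: 66.4
```

Bottomed out. I'll ease off a little and start turning.

Request:
{"api": "play_rows", "payload": {"rows": "0 0 0.15 0; 0 0 0.15 0.05; 0 0 0.15 0.1; 0 0 0.15 0.15; 0 0 0.15 0.15"}}

```text
time_s: 8.9
eef_pos: [0.5841, 0.062, 0.1031]
tcp_rot: [0.54, 0.842, 0.002, 0.003]
ft_force: [-3.1, -0.2, 24.3]
opening: 0.0153
gripper_force: 64.7
```

```bash
cat > st.py <<'E'
from h import *
o=monitor.observe();q=o['tcp_rot'];print(round(o['time_s'],2),o['eef_pos'].round(4),'F',o['ft_force'].round(1),'T',o['torque'].round(2),o['opening'].round(4),'yaw',(2*np.arctan2(q[1],q[0])).round(3),'q6',o['qpos'][5].round(3))
E
python3 st.py
```

```text
Traceback (most recent call last):
  File "st.py", line 2, in <module>
    o=monitor.observe();q=o['tcp_rot'];print(round(o['time_s'],2),o['eef_pos'].round(4),'F',o['ft_force'].round(1),'T',o['torque'].round(2),o['opening'].round(4),'yaw',(2*np.arctan2(q[1],q[0])).round(3),'q6',o['qpos'][5].round(3))
                                                                                                                                            ^^^^^^^^^^^^^^^^^^
AttributeError: 'float' object has no attribute 'round'
```

```bash
sed -i "s/o\['opening'\].round(4)/o['opening']/" st.py; python3 st.py
```

```text
8.9 [0.5841 0.062  0.1031] F [-3.1 -0.2 24.3] T [-0.09  0.71  0.  ] 0.015321595848933332 yaw 2.001 q6 1.246
```

Request:
{"api": "play_rows", "payload": {"rows": "0 0 0 0.06; 0 0 0 0.12; 0 0 0 0.18; 0 0 0 0.24; 0 0 0 0.24"}}

```text
time_s: 9.4
eef_pos: [0.5846, 0.0621, 0.1031]
tcp_rot: [0.435, 0.9, 0.002, 0.003]
ft_force: [-0.3, 0.5, 23.5]
opening: 0.0153
gripper_force: 64.5
```

```bash
python3 st.py
```

```text
9.4 [0.5846 0.0621 0.1031] F [-0.3  0.5 23.5] T [ 0.    0.26 -0.  ] 0.015324666250781554 yaw 2.242 q6 1.006
```

Request:
{"api": "play_rows", "payload": {"rows": "0 0 0 0.06; 0 0 0 0.12; 0 0 0 0.18; 0 0 0 0.24; 0 0 0 0.27"}}

```text
time_s: 9.9
eef_pos: [0.5847, 0.0621, 0.1031]
tcp_rot: [0.31, 0.951, 0.002, 0.004]
ft_force: [0.7, 0.4, 24.0]
opening: 0.0154
gripper_force: 64.3
```

```bash
python3 st.py
```

```text
9.9 [0.5847 0.0621 0.1031] F [ 0.7  0.4 24. ] T [ 0.08  0.1  -0.19] 0.015357340050717582 yaw 2.512 q6 0.735
```

Request:
{"api": "play_rows", "payload": {"rows": "0 0 0 0.03; 0 0 0 0.06; 0 0 0 0.06"}}

```text
time_s: 10.2
eef_pos: [0.5847, 0.0621, 0.1031]
tcp_rot: [0.282, 0.96, 0.002, 0.004]
ft_force: [1.0, 1.4, 22.6]
opening: 0.0158
gripper_force: 64.3
```

```bash
python3 st.py
```

```text
10.2 [0.5847 0.0621 0.1031] F [ 1.   1.4 22.6] T [ 0.04  0.11 -0.07] 0.0158119370572501 yaw 2.571 q6 0.677
```

Request:
{"api": "play_rows", "payload": {"rows": "0 0 0 0.03; 0 0 0 0.06; 0 0 0 0.06"}}

```text
time_s: 10.5
eef_pos: [0.5847, 0.0622, 0.1031]
tcp_rot: [0.253, 0.968, 0.002, 0.004]
ft_force: [0.4, 0.8, 23.3]
opening: 0.0154
gripper_force: 64.3
```

```bash
python3 st.py
```

```text
10.5 [0.5847 0.0622 0.1031] F [ 0.4  0.8 23.3] T [ 0.07  0.06 -0.06] 0.015387650834329556 yaw 2.631 q6 0.617
```

Request:
{"api": "play_rows", "payload": {"rows": "0 0 0 0.03; 0 0 0 0.06; 0 0 0 0.06"}}

```text
time_s: 10.8
eef_pos: [0.5847, 0.0622, 0.1031]
tcp_rot: [0.224, 0.975, 0.001, 0.004]
ft_force: [1.1, 0.2, 22.1]
opening: 0.0155
gripper_force: 64.3
```

```bash
python3 st.py
```

```text
10.8 [0.5847 0.0622 0.1031] F [ 1.1  0.2 22.1] T [ 0.1   0.05 -0.06] 0.015481733386651807 yaw 2.691 q6 0.557
```

Request:
{"api": "play_rows", "payload": {"rows": "0 0 0 0.03; 0 0 0 0.06; 0 0 0 0.06"}}

```text
time_s: 11.1
eef_pos: [0.5847, 0.0622, 0.1031]
tcp_rot: [0.194, 0.981, 0.001, 0.004]
ft_force: [0.4, 0.8, 23.2]
opening: 0.0153
gripper_force: 64.2
```

```bash
python3 st.py
```

```text
11.1 [0.5847 0.0622 0.1031] F [ 0.4  0.8 23.2] T [ 0.03  0.05 -0.12] 0.015264595529918464 yaw 2.751 q6 0.497
```

Request:
{"api": "play_rows", "payload": {"rows": "0 0 0 0.03; 0 0 0 0.06; 0 0 0 0.06"}}

```text
time_s: 11.4
eef_pos: [0.5847, 0.0622, 0.1031]
tcp_rot: [0.165, 0.986, 0.001, 0.004]
ft_force: [0.0, 0.6, 23.2]
opening: 0.0153
gripper_force: 64.2
```

```bash
python3 st.py
```

```text
11.4 [0.5847 0.0622 0.1031] F [ 0.   0.6 23.2] T [ 0.13  0.06 -0.07] 0.015264107354724003 yaw 2.811 q6 0.437
```

Request:
{"api": "play_rows", "payload": {"rows": "0 0 0 0.03; 0 0 0 0.06; 0 0 0 0.06"}}

```text
time_s: 11.7
eef_pos: [0.5847, 0.0622, 0.1031]
tcp_rot: [0.135, 0.991, 0.001, 0.004]
ft_force: [1.0, 1.0, 22.9]
opening: 0.0154
gripper_force: 64.1
```

```bash
python3 st.py
```

```text
11.7 [0.5847 0.0622 0.1031] F [ 1.   1.  22.9] T [ 0.09  0.07 -0.07] 0.015392984432133895 yaw 2.871 q6 0.377
```

Request:
{"api": "play_rows", "payload": {"rows": "0 0 0 0.03; 0 0 0 0.06; 0 0 0 0.06"}}

```text
time_s: 12.0
eef_pos: [0.5847, 0.0622, 0.1031]
tcp_rot: [0.105, 0.994, 0.001, 0.004]
ft_force: [0.4, 1.0, 23.3]
opening: 0.0151
gripper_force: 64.1
```

```bash
python3 st.py
```

```text
12.0 [0.5847 0.0622 0.1031] F [ 0.4  1.  23.3] T [ 0.12  0.07 -0.07] 0.015132030555048324 yaw 2.931 q6 0.317
```

Request:
{"api": "play_rows", "payload": {"rows": "0 0 0 0.03; 0 0 0 0.06; 0 0 0 0.06"}}

```text
time_s: 12.3
eef_pos: [0.5847, 0.0622, 0.1031]
tcp_rot: [0.075, 0.997, 0.001, 0.004]
ft_force: [0.3, -0.1, 23.9]
opening: 0.0151
gripper_force: 64.1
```

```bash
python3 st.py
```

```text
12.3 [0.5847 0.0622 0.1031] F [ 0.3 -0.1 23.9] T [ 0.13  0.09 -0.02] 0.015088661552194182 yaw 2.991 q6 0.257
```

Request:
{"api": "play_rows", "payload": {"rows": "0 0 0 0.03; 0 0 0 0.06; 0 0 0 0.06"}}

```text
time_s: 12.6
eef_pos: [0.5847, 0.0622, 0.1031]
tcp_rot: [0.045, 0.999, 0.001, 0.004]
ft_force: [-0.1, 0.3, 24.5]
opening: 0.0157
gripper_force: 64.2
```

```bash
python3 st.py
```

```text
12.6 [0.5847 0.0622 0.1031] F [-0.1  0.3 24.5] T [ 0.12  0.08 -0.09] 0.01568430415614698 yaw 3.051 q6 0.197
```

Request:
{"api": "play_rows", "payload": {"rows": "0 0 0 0.03; 0 0 0 0.06; 0 0 0 0.06"}}

```text
time_s: 12.9
eef_pos: [0.5847, 0.0625, 0.1031]
tcp_rot: [0.015, 1.0, 0.001, 0.004]
ft_force: [0.3, 1.9, 23.8]
opening: 0.0155
gripper_force: 64.0
```

```bash
python3 st.py
```

```text
12.9 [0.5847 0.0625 0.1031] F [ 0.3  1.9 23.8] T [ 0.58  0.13 -0.29] 0.015509138215846197 yaw 3.111 q6 0.137
```

Torque is starting to rise, so I'll use finer steps.

Request:
{"api": "play_rows", "payload": {"rows": "0 0 0 0.015; 0 0 0 0.03; 0 0 0 0.03"}}

```text
time_s: 13.2
eef_pos: [0.5847, 0.0626, 0.1031]
tcp_rot: [0.001, 1.0, 0.001, 0.004]
ft_force: [-0.0, 3.7, 23.2]
opening: 0.0152
gripper_force: 65.5
```

```bash
python3 st.py
```

```text
13.2 [0.5847 0.0626 0.1031] F [-0.   3.7 23.2] T [ 0.75  0.14 -0.94] 0.01524605217983544 yaw 3.139 q6 0.108
```

Tz is -0.94 N m, so this is the stop. I'll relax slightly and raise.

Request:
{"api": "play_rows", "payload": {"rows": "0 0 0.2 -0.01; 0 0 0.5 -0.01; 0 0 0.9 -0.01; 0 0 1.3 -0.01; 0 0 1.3 -0.01"}}

```text
time_s: 13.7
eef_pos: [0.5837, 0.0625, 0.1124]
tcp_rot: [0.006, 1.0, 0.001, 0.002]
ft_force: [5.0, 3.1, 3.0]
opening: 0.0156
gripper_force: 61.6
```

```bash
python3 st.py
```

```text
13.7 [0.5837 0.0625 0.1124] F [5.  3.1 3. ] T [ 0.66 -0.88 -0.52] 0.015583163628881132 yaw 3.129 q6 0.118
```

Request:
{"api": "play_rows", "payload": {"rows": "0 0 0.2 0; 0 0 0.4 0; 0 0 0.4 0"}}

```text
time_s: 14.0
eef_pos: [0.5834, 0.0625, 0.1141]
tcp_rot: [0.006, 1.0, 0.001, 0.0]
ft_force: [9.7, 3.3, -11.5]
opening: 0.0155
gripper_force: 60.2
```

```bash
python3 st.py
```

```text
14.0 [0.5834 0.0625 0.1141] F [  9.7   3.3 -11.5] T [ 0.88 -2.18 -0.51] 0.01554286418058516 yaw 3.129 q6 0.118
```

It's pulling at rest height with a side load. I'll re-centre, press again and confirm the stop.

Request:
{"api": "play_rows", "payload": {"rows": "0.1 0 -0.3 0; 0.15 0.05 -0.6 0; 0.15 0.05 -1 0; 0.15 0.05 -1.3 0; 0.15 0.05 -1.4 0"}}

```text
time_s: 14.5
eef_pos: [0.5845, 0.0627, 0.1055]
tcp_rot: [0.006, 1.0, 0.001, 0.002]
ft_force: [-7.7, 1.6, 27.6]
opening: 0.0152
gripper_force: 66.8
```

```bash
python3 st.py
```

```text
14.5 [0.5845 0.0627 0.1055] F [-7.7  1.6 27.6] T [ 0.21  1.7  -0.51] 0.01517473141035797 yaw 3.129 q6 0.119
```

Request:
{"api": "play_rows", "payload": {"rows": "-0.1 0 0 0; -0.1 0 0 0.01; -0.1 0 0 0.02; -0.1 0 0 0.02"}}

```text
time_s: 14.9
eef_pos: [0.5845, 0.0627, 0.1055]
tcp_rot: [-0.004, 1.0, 0.001, 0.003]
ft_force: [-1.5, 2.0, 20.3]
opening: 0.0153
gripper_force: 66.6
```

```bash
python3 st.py
```

```text
14.9 [0.5845 0.0627 0.1055] F [-1.5  2.  20.3] T [ 0.3   0.43 -0.95] 0.015339189757893354 yaw 3.149 q6 0.099
```

The stop is confirmed: torque rises linearly from about yaw 3.105. The preload against the stop probably bound the lift. I'll relieve the torque first, then lift centred.

Request:
{"api": "play_rows", "payload": {"rows": "0 0 0 -0.02; 0 0 0 -0.04; 0 0 0 -0.04", "squeeze": 85}}

```text
time_s: 15.2
eef_pos: [0.5844, 0.0627, 0.1052]
tcp_rot: [0.016, 1.0, 0.001, 0.003]
ft_force: [0.2, 0.9, 17.8]
opening: 0.015
gripper_force: 83.3
```

```bash
python3 st.py
```

```text
15.2 [0.5844 0.0627 0.1052] F [ 0.2  0.9 17.8] T [ 0.16  0.24 -0.15] 0.015009975373271516 yaw 3.109 q6 0.139
```

Request:
{"api": "play_rows", "payload": {"rows": "0 0 0.3 0; 0.05 0.03 0.6 0; 0.1 0.05 0.9 0; 0.1 0.05 1.1 0; 0.1 0.05 1.1 0"}}

```text
time_s: 15.7
eef_pos: [0.5841, 0.0627, 0.1129]
tcp_rot: [0.016, 1.0, -0.0, 0.0]
ft_force: [3.3, -0.5, 5.2]
opening: 0.0151
gripper_force: 83.4
```

```bash
python3 st.py
```

```text
15.7 [0.5841 0.0627 0.1129] F [ 3.3 -0.5  5.2] T [-0.27 -0.8  -0.24] 0.015093022667553788 yaw 3.11 q6 0.139
```

Request:
{"api": "play_rows", "payload": {"rows": "0.03 0 0.2 0; 0.05 0 0.4 0; 0.05 0 0.4 0"}}

```text
time_s: 16.0
eef_pos: [0.5838, 0.0626, 0.1157]
tcp_rot: [0.016, 1.0, -0.0, -0.001]
ft_force: [2.8, -1.9, -3.8]
opening: 0.0151
gripper_force: 83.6
```

```bash
python3 st.py
```

```text
16.0 [0.5838 0.0626 0.1157] F [ 2.8 -1.9 -3.8] T [-0.3  -0.82 -0.38] 0.015105585105123637 yaw 3.109 q6 0.139
```

Request:
{"api": "play_rows", "payload": {"rows": "0.03 0 0.15 0; 0.03 0 0.3 0; 0.03 0 0.3 0"}}

```text
time_s: 16.3
eef_pos: [0.5836, 0.0626, 0.1178]
tcp_rot: [0.016, 1.0, -0.0, -0.002]
ft_force: [3.2, -1.5, -14.6]
opening: 0.0152
gripper_force: 83.4
```

```bash
python3 st.py
```

```text
16.3 [0.5836 0.0626 0.1178] F [  3.2  -1.5 -14.6] T [-0.35 -0.9  -0.53] 0.015243997963667379 yaw 3.11 q6 0.139
```

The lift still looks held. I'll compare the cap's lower edge with the first picture, numerically.

```bash
cat > edge.py <<'E'
from h import *
def edges(img):
    R=[]
    for u in range(208,244,4):
        c=cv2.GaussianBlur(img,(0,0),.6)[:,u].astype(float); g=c[:,0]-c[:,1]
        s=g[225:275]; m=np.median(g[232:242])/2
        k=np.nonzero((s[:-1]>m)&(s[1:]<=m))[0]
        R.append(None if len(k)==0 else round(float(225+k[-1]+(s[k[-1]]-m)/(s[k[-1]]-s[k[-1]+1])),1))
    return R
if __name__=='__main__':
    print(edges(cv2.imread('pics/scene1.png')[:,:,::-1])); d=eyes.get_image('scene'); print(edges(d['img']))
    cv2.imwrite('pics/now.png',d['img'][:,:,::-1])
    print(proj(d,[[.583,.0625,z] for z in(.106,.116)]))
E
python3 edge.py
```

```text
[249.2, 250.8, 252.6, 252.5, 252.5, 252.4, 251.3, 250.4, 247.7]
[246.0, 248.8, 249.6, 250.6, 250.3, 250.0, 249.6, 247.8, 246.3]
[[226.12231387 242.43750791]
 [225.64539437 237.13659978]]
```

The cap sits about 2.2 px (4 mm) higher than at the start, so it is unlocked and rising with some drag. I'll keep lifting gently.

Request:
{"api": "play_rows", "payload": {"rows": "0 0 0.15 0; 0 0 0.3 0; 0 0 0.3 0"}}

```text
time_s: 16.65
eef_pos: [0.5841, 0.0627, 0.1233]
tcp_rot: [0.016, 1.0, -0.0, -0.0]
ft_force: [-0.8, -1.8, -6.0]
opening: 0.0147
gripper_force: 84.9
```

```bash
python3 st.py; python3 edge.py
```

```text
16.65 [0.5841 0.0627 0.1233] F [-0.8 -1.8 -6. ] T [-0.49  0.25 -0.12] 0.014688143242342017 yaw 3.11 q6 0.139
[249.2, 250.8, 252.6, 252.5, 252.5, 252.4, 251.3, 250.4, 247.7]
[245.1, 245.7, 246.6, 247.6, 247.3, 246.8, 246.4, 244.8, 243.2]
[[226.12231387 242.43750791]
 [225.64539437 237.13659978]]
```

It's coming free.

Request:
{"api": "play_rows", "payload": {"rows": "0 0 0.4 0; 0 0 0.8 0; 0 0 1.2 0; 0 0 1.6 0; 0 0 1.6 0"}}

```text
time_s: 17.2
eef_pos: [0.5849, 0.0629, 0.1397]
tcp_rot: [0.016, 1.0, 0.0, 0.001]
ft_force: [-0.3, 0.5, -2.2]
opening: 0.0151
gripper_force: 85.4
```

Request:
{"api": "play_rows", "payload": {"rows": "0 0 1 0; 0 0 2 0; 0 0 3 0; 0 0 4 0; 0 0 4 0"}}

```text
time_s: 17.7
eef_pos: [0.5852, 0.0629, 0.1807]
tcp_rot: [0.016, 1.0, 0.0, 0.001]
ft_force: [0.6, 0.1, -1.7]
opening: 0.0151
gripper_force: 85.5
```

```bash
python3 st.py; python3 - <<'E'
from h import *
d=eyes.get_image('scene');cv2.imwrite('pics/lift.png',d['img'][:,:,::-1])
m=mask(d,(180,120,280,262)); ys,xs=np.nonzero(m); print(xs.min(),xs.max(),ys.min(),ys.max(),m.sum())
a=cv2.imread('pics/scene1.png')[:,:,::-1]; b=d['img']
# can label / dish shift check
print(np.abs(a[285:305,200:260].astype(int)-b[285:305,200:260]).mean())
print(proj(d,[[.584,.0625,z] for z in(.106,.146,.166,.176,.2)]).round(1).tolist())
E
```

```text
17.7 [0.5852 0.0629 0.1807] F [ 0.6  0.1 -1.7] T [0.02 0.01 0.  ] 0.015075238397611187 yaw 3.11 q6 0.139
189 242 158 230 1820
7.325555555555556
[[225.7, 242.3], [223.7, 220.7], [222.7, 209.5], [222.2, 203.9], [220.9, 189.9]]
```

The cap is off; the wrist carries its weight. I'll move over the dish.

Request:
{"api": "play_rows", "payload": {"rows": "-0.5 -2 0 0; -1.5 -5.5 0 0; -2.4 -9 0 0; -3.4 -12.5 0 0; -4.3 -16 0 0"}}

```text
time_s: 18.25
eef_pos: [0.5407, -0.0984, 0.1781]
tcp_rot: [0.016, 1.0, 0.0, -0.0]
ft_force: [0.1, -0.9, -2.9]
opening: 0.015
gripper_force: 85.4
```

Request:
{"api": "play_rows", "payload": {"rows": "-1 -3.7 -1 0; -2 -7.4 -2.5 0; -2.9 -10.7 -4 0; -3.6 -13.2 -5 0; -3.6 -13.2 -5 0"}}

```text
time_s: 18.75
eef_pos: [0.5036, -0.2314, 0.1263]
tcp_rot: [0.018, 1.0, 0.0, -0.002]
ft_force: [0.2, -0.1, -2.1]
opening: 0.0149
gripper_force: 85.4
```

```bash
python3 st.py; python3 - <<'E'
from h import *
o=monitor.observe();p=o['eef_pos'];g=p[2]+.051
q=o['tcp_rot'];a=2*np.arctan2(q[1],q[0])
s=eyes.get_image('scene');t=eyes.get_image('top')
c,n=.506,-.2295
th=np.linspace(0,2*np.pi,300); D=[[c+.0555*np.cos(k),n+.0555*np.sin(k),.024] for k in th]
W=wire(p[0],p[1],a,g)+D
cv2.imwrite('pics/dish.png',np.hstack([crop(s,W,(280,110,420,270),3)[:480],crop(t,W,(290,170,410,330),3)]))
E
```

```text
18.75 [ 0.5036 -0.2314  0.1263] F [ 0.2 -0.1 -2.1] T [ 0.02 -0.01  0.  ] 0.014878234306301417 yaw 3.106 q6 -0.395
```

View pics/dish.png

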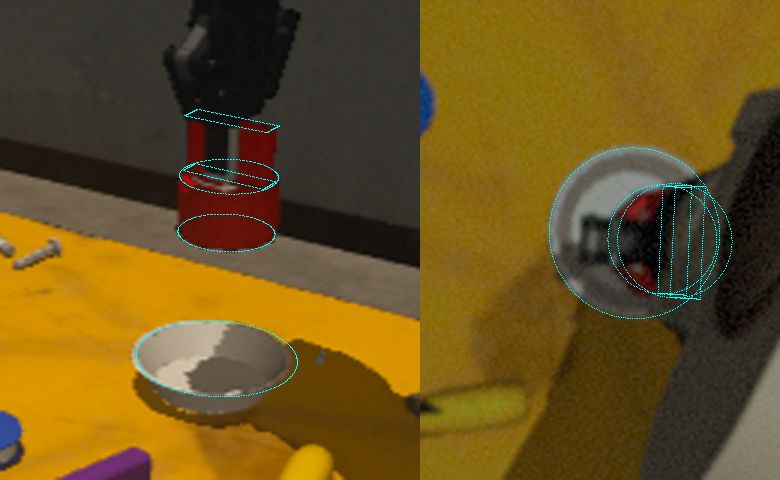

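The cap hangs upright, with its rim at about (355,188) in the scene picture and matching the predicted wire. The dish rim is at (350,228) and matches the top fit. I'll nudge by (+0.4, +0.3) cm and lower.

Request:
{"api": "play_rows", "payload": {"rows": "0.2 0.1 -2 0; 0.4 0.3 -4.5 0; 0.4 0.3 -7 0; 0.4 0.3 -8.5 0; 0.4 0.3 -9 0"}}

```text
time_s: 19.35
eef_pos: [0.5091, -0.2251, 0.0373]
tcp_rot: [0.015, 1.0, 0.0, -0.001]
ft_force: [-1.0, -0.2, -2.0]
opening: 0.015
gripper_force: 85.5
```

Request:
{"api": "play_rows", "payload": {"rows": "0 0 -0.4 0; 0 0 -0.8 0; 0 0 -1.2 0; 0 0 -1.2 0"}}

```text
time_s: 19.75
eef_pos: [0.5095, -0.2262, 0.0266]
tcp_rot: [0.016, 1.0, -0.0, 0.0]
ft_force: [0.3, -0.3, -1.8]
opening: 0.0151
gripper_force: 85.5
```

```bash
python3 st.py
```

```text
19.75 [ 0.5095 -0.2262  0.0266] F [ 0.3 -0.3 -1.8] T [-0.02 -0.03  0.02] 0.015127112828585667 yaw 3.11 q6 -0.386
```

Request:
{"api": "play_rows", "payload": {"rows": "-0.05 -0.1 -0.3 0; -0.1 -0.2 -0.6 0; -0.1 -0.2 -0.9 0; -0.1 -0.2 -1.1 0; -0.1 -0.2 -1.1 0"}}

```text
time_s: 20.25
eef_pos: [0.5082, -0.2281, 0.0152]
tcp_rot: [0.016, 1.0, 0.0, -0.0]
ft_force: [0.1, 0.3, -2.1]
opening: 0.015
gripper_force: 85.5
```

Request:
{"api": "play_rows", "payload": {"rows": "0 0 -0.1 0; 0 0 -0.2 0; 0 0 -0.3 0; 0 0 -0.3 0"}}

```text
time_s: 20.65
eef_pos: [0.5084, -0.2282, 0.0125]
tcp_rot: [0.016, 1.0, 0.0, -0.0]
ft_force: [-0.0, 0.5, -2.0]
opening: 0.0148
gripper_force: 85.5
```

```bash
python3 st.py
```

```text
20.65 [ 0.5084 -0.2282  0.0125] F [-0.   0.5 -2. ] T [-0.02  0.08  0.05] 0.014817971454614063 yaw 3.11 q6 -0.39
```

Request:
{"api": "play_rows", "payload": {"rows": "0 0 -0.1 0; 0 0 -0.2 0; 0 0 -0.2 0; 0 0 -0.2 0"}}

```text
time_s: 21.05
eef_pos: [0.5085, -0.2282, 0.0106]
tcp_rot: [0.016, 1.0, 0.0, -0.0]
ft_force: [-0.1, 0.0, -2.3]
opening: 0.0151
gripper_force: 85.5
```

Request:
{"api": "play_rows", "payload": {"rows": "0 0 -0.1 0; 0 0 -0.2 0; 0 0 -0.2 0; 0 0 -0.2 0"}}

```text
time_s: 21.45
eef_pos: [0.5087, -0.2282, 0.0095]
tcp_rot: [0.016, 1.0, -0.0, 0.0]
ft_force: [-2.9, 1.8, 5.0]
opening: 0.0148
gripper_force: 86.6
```

Contact is at the predicted floor height. I'll ease the load, release and rise.

Request:
{"api": "play_rows", "payload": {"rows": "0 0 0.05 0; 0 0 0.1 0; 0 0 0.1 0"}}

```text
time_s: 21.75
eef_pos: [0.5085, -0.2282, 0.0094]
tcp_rot: [0.016, 1.0, 0.0, -0.0]
ft_force: [-0.3, -0.3, -1.4]
opening: 0.0148
gripper_force: 85.7
```

Request:
{"api": "play_rows", "payload": {"rows": "0 0 0 0; 0 0 0 0; 0 0 0 0; 0 0 0 0; 0 0 0 0", "grip": 0, "squeeze": 25}}

```text
time_s: 22.25
eef_pos: [0.5085, -0.2282, 0.0096]
tcp_rot: [0.016, 1.0, -0.0, 0.0]
ft_force: [-0.3, 0.1, -0.2]
opening: 0.0428
gripper_force: 0.0
```

Request:
{"api": "play_rows", "payload": {"rows": "0 0 0.5 0; 0 0 1.5 0; 0 0 3 0; 0 0 5 0; 0 0 7 0"}}

```text
time_s: 22.75
eef_pos: [0.5087, -0.2283, 0.0817]
tcp_rot: [0.016, 1.0, -0.0, 0.0]
ft_force: [-0.3, 0.3, 0.3]
opening: 0.0428
gripper_force: 0.0
```

Request:
{"api": "play_rows", "payload": {"rows": "0 0 4 0; -1 -4 6 0; -3 -8 6 0; -6 -12 6 0; -6 -12 6 0"}}

```text
time_s: 23.25
eef_pos: [0.4458, -0.3522, 0.1413]
tcp_rot: [0.018, 1.0, -0.001, 0.0]
ft_force: [0.5, -0.4, 0.1]
opening: 0.0431
gripper_force: 0.0
```

```bash
python3 st.py; python3 - <<'E'
from h import *
t=eyes.get_image('top');s=eyes.get_image('scene')
for D,b in((t,(325,210,400,285)),(s,(315,190,385,250))):
    m=mask(D,b); ys,xs=np.nonzero(m); print(m.sum(),xs.min(),xs.max(),ys.min(),ys.max())
    print('pred',(lambda P:(P.min(0),P.max(0)))(proj(D,wire(.508,-.2285,3.11,.061))))
for Ds,bs in(([t],[(325,210,400,285)]),([s],[(315,190,385,250)])):
    r,_=fit(Ds,bs,[.508,-.2285,3.11],.061); print(r.x,r.fun)
h=cv2.cvtColor(t['img'],cv2.COLOR_RGB2HSV); m=((h[...,1]<90)&(h[...,2]>60)).astype(np.uint8); m[:205]=0;m[:,:320]=0;m[290:]=0;m[:,400:]=0
n,l,st,ce=cv2.connectedComponentsWithStats(m); i=1+st[1:,4].argmax(); print('dish',st[i])
E
```

```text
23.25 [ 0.4458 -0.3522  0.1413] F [ 0.5 -0.4  0.1] T [-0.01 -0.02  0.03] 0.04311562569731606 yaw 3.105 q6 -0.631
764 344 378 232 264
pred (array([342.80855597, 229.54152409]), array([378.62227032, 263.04901146]))
1026 335 366 201 239
pred (array([334.8024108 , 199.33622049]), array([366.53251975, 245.28463789]))
[ 0.50497595 -0.22812429  3.11887349] 205.25
[ 0.50903617 -0.22921957  3.10408091] 241.625
dish [ 333  219   57   57 1659]
```

The cap sits upright and central in the dish, and the dish has not moved. I'm handing in.

```bash
python3 -c "
from rig import job
print(job.hand_in())"
```

```text
the job is handed in; nothing more can be done
None
```

I handed the job in at about 23 s: the cap was unlocked and lifted off the can, then set bar-up on the dish floor within about 2 mm of its centre. The arm stayed clear of the bottle and turning torque stayed under 1 N m, but `hand_in()` returned no verdict.

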